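Clear the mitre box into the scrap bin

TASK

The two offcuts left in the mitre box have to go: flip the length stop up and over to the back, out of the way, push both offcuts along the channel and out of its open end so that they drop into the scrap bin underneath, and then flip the stop back down across the box, ready for the next cut.

Things in the scene. Friction and masses are not known exactly. Their poses are not given: they have to be found in the camera images.
- mitre_box: wooden mitre box, fixed on a stand. Origin on the worktop under the channel's middle; x across it (away from the robot), y along it, z up. Channel from y = -90 mm (open outfeed end, over the scrap bin) to +90 (open infeed end); floor 115 mm above the worktop, 54 mm wide inside; two fences 12 mm thick, tops at 155 mm. Base board 100 mm wide, as long as the channel
- stop (a joint): hinge of the steel length stop: a flat bar 26 mm wide across both fences near the outfeed end, with a tongue 5 mm thick hanging 31 mm below the hinge axis into the channel, which keeps wood in. 0 = down across the channel; grows as the bar swings up and over to the back (box +x), to 2.7, where it rests; past upright (1.6) its weight carries it over, before that it falls shut
- stop_hinge (a point): centre of the stop's hinge, on top of the back (+x) fence, 76 mm towards the outfeed end and 36 mm behind the channel's middle, 164 mm above the worktop; its axis runs along the box's y
- stop_grip (a point): centre of the stop's black grip, a bar 18 mm in diameter and 36 mm long parallel to the box's y, 104 mm from the hinge axis; with the stop down it lies 29 mm in front of the front fence
- offcut_a: square-ended wooden offcut, 38 x 60 x 38 mm, lying lengthwise in the channel (either next to the stop or behind the other offcut). Origin at its centre, y along its length
- offcut_b: wooden offcut with one end sawn at 45 degrees, 38 x 66 x 38 mm (66 mm long on its -x side, 28 mm on its +x side; the slanted end is at -y). Origin at the centre of those outside sizes, y along its length
- scrap_bin: loose grey open sheet-steel bin, 140 mm (x) x 150 mm (y), 88 mm high, walls and floor 3 mm, 0.9 kg, pushed some 50 mm under the outfeed end of the mitre box. Origin at the centre of its underside

How it is judged (in metres and radians):
On the way, in this order (a step that is already met when the one before it is completed fails the run):
1. the stop is swung up clear of the channel, past upright (joint above 1.6), while both offcuts are still in the box (value of joint stop above 1.6 rad and height (world z) of each of offcut_a, offcut_b above 0.12 m), for 0.1 s.
2. both offcuts lie in the scrap bin (x of offcut_a in the frame of scrap_bin between -0.07 and 0.07 m and y of offcut_a in the frame of scrap_bin between -0.075 and 0.075 m and z of each of offcut_a, offcut_b in the frame of scrap_bin below 0.085 m and x of offcut_b in the frame of scrap_bin between -0.07 and 0.07 m and y of offcut_b in the frame of scrap_bin between -0.075 and 0.075 m), for 0.2 s.
At the end, for the whole second after the job is handed in: The stop is back down across the box (joint below 0.1 rad); the centres of both offcuts are inside the scrap bin's walls and below its rim (less than 85 mm above its underside), at rest; the bin stands upright on the worktop (all of step 2 and value of joint stop below 0.1 rad and angle between scrap_bin's own z axis and vertical below 0.1 rad and height (world z) of scrap_bin above -0.01 m and linear speed of each of offcut_a, offcut_b below 0.05 m/s); the robot touches nothing.
It also fails if it takes over 70 s, if anything falls off the work surface, if the arm or the gripper's body presses on something with over 40 N, if the wrist force passes 120 N, or if a joint passes its speed limit or range.

ROBOT

A 6-joint arm with a two-finger parallel gripper is mounted at the origin on a cart in front of the work surface, level with it; the furniture and walls round the work are solid. World frame = base frame: x ahead of the robot, y to its left, z up, the work surface at z = 0. Lengths are in mm, angles in degrees, forces in N, time in s.
With the tool pointing down it reaches from about 350 to 850 mm from the base axis. Payload 8.1 kg.
Tool frame: the origin (TCP) lies midway between the tips of the shut fingers; the grasp point (between the pads) lies 19 mm behind it; z points along the fingers, y is the line along which they close (so a half turn about z gives the same grasp; the last joint's range is limited). The gripper opens to 85 mm and grips with 20 to 120 N. Pads are 22 mm wide; open, the fingers measure 114 mm over their backs; the gripper's body (76 mm by 85 mm) begins 54 mm behind the grasp point. The pads swing forward as they close: fully open they stand 13 mm farther back than shut.
Start: joints at [-71.184, 7.471, 85.268, -0, 87.261, -4.893], TCP at [241.275, -549.356, 231.292] pointing down, gripper open.
Joint ranges: [-169.43, 169.43], [-51.17, 129.36], [1.28, 143.12], [-76.62, 256.62], [0, 156.53], [-152.29, 152.29]. Speed limits (degrees/s): [136.94, 136.94, 159.86, 180, 180, 180].

INTERFACE

Orientations are given as [roll, pitch, yaw] about the fixed x, y, z axes, in that order (R = Rz(yaw) Ry(pitch) Rx(roll)).
In Python, from bench import sensors, optics, r gives the robot as it stands.
- The arm moves only by the tool apply_moves, never from a script. Its argument "targets" is a list of rows, each a list of 7 numbers: the shift along the tool's x, y, z in mm, then the turn, a rotation vector about the tool's x, y, z in rad, then the closure, from 0 (fully open) to 1 (shut). In form: [[x, y, z, wx, wy, wz, claw], ...]. A call has 1 to 20 rows; each row shifts and turns the commanded pose from where the row before left it, along the tool's axes as they then stand; what a row does not reach is not made up. A row lasts 1/8 s, in which the tool goes at most 62.5 mm and 10.7 degrees, less where a joint would pass 70% of its speed; a pose out of reach is approached as far as the arm can. A call is refused whole if a number of a shift passes 62.5 or a number of a turn 0.188, either way. A call with a gripper value outside its range is refused whole. The fingers move at their own pace and stop on an object; "force" is the grip in N (left out, the last holds). Time passes only in rows, so rows that do not move let the fingers close. It gives the time, the measured TCP pose, the force, the opening and the grip force at its end, in the units of the state.
- sensors.sense(): the state, without advancing time (a new reading comes with each control period).
- optics.snapshot(name): name is "side" or "top" or "wrist"; returns the picture (384x512x3 uint8, red, green, blue); there is no depth.
- optics.get_calibration(name): a dict with "camera_matrix" (3x3 intrinsics, pixels), "pose" (4x4, takes a point from camera to world coordinates). Camera axes: x right, y down, z forward; pixel columns grow to the right and rows downward; lengths in mm; the calibration is good to about 2 mm. The wrist camera is an equidistant fisheye: a pixel r from the principal point sees the ray r / f radians off the axis. A picture is of the moment at which its call begins: read the wrist's pose just before it. get_calibration takes no time and is no camera call; for the wrist camera it gives the pose at the moment of the call.
- r.hand_in(): hands the job in; it is judged then, once.
The state is a dict: "time": time; "joint_pos": joint angles; "qd": joint speeds; "joint_efforts": joint torques, N m; "tool_pos": TCP position; "tcp_rot": TCP orientation; "ft_force": force on the tool from outside, world axes, zero at the start; "wrist_torque": the same for the moment, N m; "finger_gap": finger opening in mm; "grip_force": force on a finger pad.
Only numpy, scipy, OpenCV 4.12 (cv2) and the standard library are available. Lean on these libraries where they do the work, as an engineer would, in place of code of your own. Each camera call takes 0.05 s, during which the arm holds its last target. There are 200 camera calls.

## Working session

There is one attempt and no reset: what is moved stays moved. The work goes in short steps, Python scripts to look and compute and a tool call to move; the robot and the scene stay as the last step left them, time stands still between calls to the robot, and variables do not carry over. Pictures are saved under pics/ and viewed, at most 13 in all, crops included, and the job is handed in when it is done.

Besides the shell and the picture viewer there is one more tool, called as a command line: name --pt "numbers of a row" for each row, then --argument value for the rest. apply_moves: Moves the arm, as the interface text tells. Its arguments: {"type":"object","properties":{"targets":{"type":"array"},"force":{"type":"number"}},"required":["targets"]}

```bash
mkdir -p pics; python3 - <<'E'
from bench import sensors, optics, r
import cv2,numpy as np
print(sensors.sense())
for n in("side","top"):
    c=optics.get_calibration(n);print(n,np.round(c["camera_matrix"],1).tolist(),np.round(c["pose"],3).tolist())
    cv2.imwrite(f"pics/{n}0.png",optics.snapshot(n)[:,:,::-1])
E
```

```text
{'time': 0.0, 'joint_pos': array([-7.11834554e+01,  7.51688360e+00,  8.53286843e+01,  5.81719175e-04,
        8.72614679e+01, -4.89278982e+00]), 'qd': array([-0.03050346, -0.01026941,  0.00015593,  0.07681029,  0.04157435,
        0.05743324]), 'joint_efforts': array([ 1.23025493e-03, -5.69399357e+01, -5.00550556e+01, -6.48695595e-05,
        1.49640773e-02, -1.41825517e-06]), 'tool_pos': array([ 241.10784782, -548.82789657,  230.23162387]), 'tcp_rot': array([-1.79893404e+02, -9.70813082e-03,  2.37092971e+01]), 'ft_force': array([0.46188216, 0.06953841, 0.07601563]), 'wrist_torque': array([-0.01863798,  0.00551959,  0.02140606]), 'grip_force': 0.0, 'finger_gap': 85.52301720277136}
side [[349.1, 0.0, 255.9], [0.0, 349.1, 189.0], [0.0, 0.0, 1.0]] [[0.982, -0.093, 0.161, 395.124], [-0.186, -0.469, 0.863, -808.517], [-0.005, -0.878, -0.478, 537.081], [0.0, 0.0, 0.0, 1.0]]
top [[414.0, 0.0, 257.8], [0.0, 414.0, 193.4], [0.0, 0.0, 1.0]] [[0.005, -0.984, 0.177, 353.669], [-1.0, -0.004, 0.007, -66.517], [-0.006, -0.177, -0.984, 966.546], [0.0, 0.0, 0.0, 1.0]]
```

View pics/side0.png

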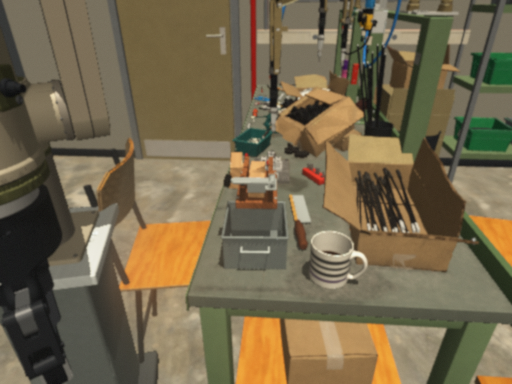

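View pics/top0.png

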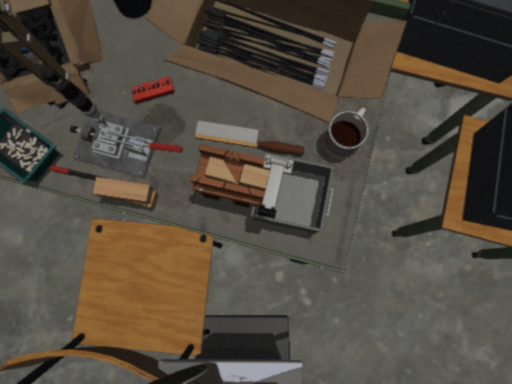

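The side view shows the box at about (258,180) and the bin at about (255,240). The top view shows the box at (232,177), the stop at (272,185) and the bin at (297,195). I'll zoom both in one picture.

```bash
python3 - <<'E'
import cv2,numpy as np
s=cv2.imread("pics/side0.png")[140:280,210:310];t=cv2.imread("pics/top0.png")[140:240,184:344]
a=cv2.resize(s,None,fx=3,fy=3,interpolation=cv2.INTER_CUBIC);b=cv2.resize(t,None,fx=3.1,fy=3.1,interpolation=cv2.INTER_CUBIC)
im=np.zeros((420,800,3),np.uint8);im[:,:300]=a;im[:310,302:302+b.shape[1]]=b
cv2.imwrite("pics/z.png",im)
E
```

```text
(no output)
```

View pics/z.png

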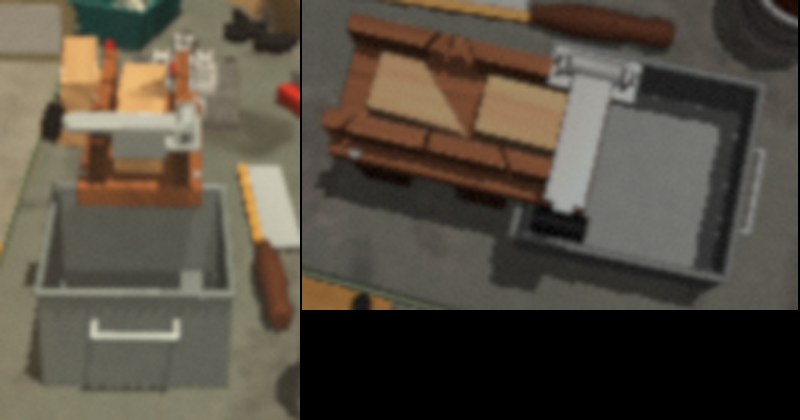

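```bash
cat > h.py <<'E'
from bench import sensors, optics, r
import numpy as np, cv2
from scipy.optimize import least_squares
from scipy.spatial.transform import Rotation as R
def ray(n,uv):
    c=optics.get_calibration(n);K=c["camera_matrix"];P=np.array(c["pose"])
    d=P[:3,:3]@np.linalg.solve(K,[*uv,1]);return P[:3,3],d/np.linalg.norm(d)
def atz(n,uv,z):
    o,d=ray(n,uv);return o+d*(z-o[2])/d[2]
def tri(obs):
    A=np.zeros((3,3));b=np.zeros(3)
    for n,uv in obs:
        o,d=ray(n,uv);M=np.eye(3)-np.outer(d,d);A+=M;b+=M@o
    return np.linalg.solve(A,b)
T=lambda x,y:((x-302)/3.1+184-.34,y/3.1+140-.34)
S=lambda x,y:(x/3+210-.33,y/3+140-.33)
E
python3 - <<'E'
from h import *
np.set_printoptions(precision=1,suppress=True)
print("grip",tri([("top",T(557,222)),("side",S(52,121))]),"hinge",tri([("top",T(597,70)),("side",S(187,122))]))
g=atz("top",T(557,222),164);h=atz("top",T(597,70),164);f=atz("top",T(349,17),155)
print(g,h,f,np.linalg.norm(g-h),np.linalg.norm(f-h))
for p in[(483,77),(567,92),(475,130),(555,150),(385,52),(370,105),(465,135),(420,70)]:print("off",atz("top",T(*p),153))
for p in[(762,85),(722,278),(518,235)]:print("bin",atz("top",T(*p),88))
for p in[(42,290),(232,291),(228,190)]:print("binS",atz("side",S(*p),88))
E
```

```text
grip [462.9 -77.2 163.4] hinge [ 563.4 -103.   164.9]
[462.8 -77.2 164. ] [ 561.6 -102.8  164. ] [599.3  59.5 155. ] 102.06960658009876 166.87319725889728
off [559.5 -28.9 153. ]
off [549.7 -83.7 153. ]
off [524.2 -24.1 153. ]
off [511.2 -76.  153. ]
off [576.2  35.5 153. ]
off [540.6  44.4 153. ]
off [520.9 -17.7 153. ]
off [564.1  12.3 153. ]
bin [ 570.8 -222.1   88. ]
bin [ 435.  -191.1   88. ]
bin [464.  -51.3  88. ]
binS [ 438.9 -193.9   88. ]
binS [ 572.4 -221.3   88. ]
binS [606.2 -84.3  88. ]
```

The side crop shows the grip at (52,121) and the hinge at (187,122). The top crop shows offcut a at about (520,115) next to the stop, with offcut b behind it. The two views agree: box origin ≈ (544,-19.5), yaw ≈ -13°, grip height about 164. Moving near.

apply_moves --pt "0 0 0 0 0 0.16 0" --pt "0 0 0 0 0 0.16 0" --pt "0 0 0 0 0 0.16 0" --pt "0 0 0 0 0 0.16 0" --pt "11 -45 0 0 0 0 0" --pt "11 -45 0 0 0 0 0" --pt "11 -45 0 0 0 0 0" --pt "11 -45 0 0 0 0 0" --pt "11 -45 0 0 0 0 0" --pt "11 -45 0 0 0 0 0" --pt "11 -45 0 0 0 0 0" --pt "11 -45 0 0 0 0 0" --pt "10 -45 0 0 0 0 0" --pt "10 -45 0 0 0 0 0" --pt "0 0 0 0 0 0 0" --pt "0 0 0 0 0 0 0"

```text
time: 2.1
tool_pos: [447.1, -135.2, 231.0]
tcp_rot: [180.0, 0.0, -12.9]
ft_force: [0.3, -0.0, 0.3]
finger_gap: 85.4
grip_force: 0.0
```

```bash
cat >> h.py <<'E'
O=np.array([544,-19.5,0]);B=R.from_euler('z',-13,degrees=True).as_matrix()
box=lambda p:B.T@(np.array(p)-O)
def where():
    s=sensors.sense();print(round(s['time'],2),"box",np.round(box(s['tool_pos']),1),"rot",np.round(s['tcp_rot'],1),"gap",round(s['finger_gap'],1),"F",np.round(s['ft_force'],1))
E
python3 - <<'E'
from h import *
where();c=optics.get_calibration("wrist");print(c)
cv2.imwrite("pics/w1.png",optics.snapshot("wrist")[:,:,::-1]);np.save("w1.npy",c["pose"])
E
```

```text
2.1 box [ -68.4 -134.5  231. ] rot [180.    0.  -12.9] gap 85.4 F [ 0.3 -0.   0.3]
{'camera_matrix': array([[297.31863964,   0.        , 256.72764217],
       [  0.        , 297.31863964, 191.22057365],
       [  0.        ,   0.        ,   1.        ]]), 'pose': array([[-2.23165409e-01, -9.22780408e-01, -3.14123415e-01,
         5.27969275e+02],
       [-9.74780534e-01,  2.11370447e-01,  7.15922095e-02,
        -1.53551795e+02],
       [ 3.32518227e-04,  3.22178295e-01, -9.46678951e-01,
         3.73864895e+02],
       [ 0.00000000e+00,  0.00000000e+00,  0.00000000e+00,
         1.00000000e+00]])}
```

View pics/w1.png

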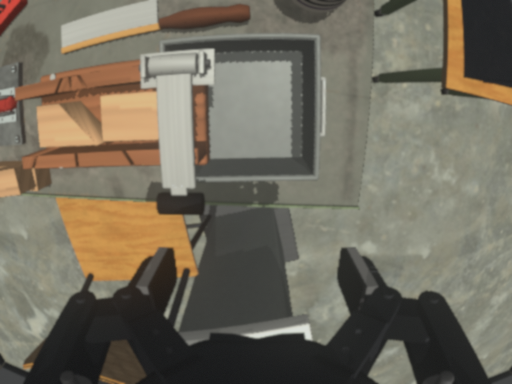

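The wrist view shows the grip centre at (180,204), the hinge pin at (177,66), and the bin's rim corners at (318,37) and (317,178).

```bash
cat >> h.py <<'E'
def wray(P,uv):
    v=np.array([(uv[0]-256.73),(uv[1]-191.22)])/297.32;t=np.hypot(*v)
    d=np.array([*(v/t*np.sin(t)),np.cos(t)]);return P[:3,3],P[:3,:3]@d
def tri2(rays):
    M=[np.eye(3)-np.outer(d,d) for o,d in rays];return np.linalg.solve(sum(M),sum(m@o for m,(o,d) in zip(M,rays)))
E
python3 - <<'E'
from h import *
np.set_printoptions(precision=1,suppress=True)
P=np.load("w1.npy")
for n,w,t,s in(("grip",(180,204),(557,222),(52,121)),("hinge",(177,66),(597,70),(187,122))):
    p=tri2([wray(P,w),ray("top",T(*t)),ray("side",S(*s))]);o,d=wray(P,w);q=o+d*(164-o[2])/d[2];print(n,p,box(p),"wrist@164",q,box(q))
for n,w,z in(("bin",(318,37),88),("bin",(317,178),88),("a",(158,93),153),("a",(158,139),153),("a",(101,96),153),("b",(37,107),153),("b",(40,146),153)):
    o,d=wray(P,w);q=o+d*(z-o[2])/d[2];print(n,box(q))
E
```

```text
grip [462.4 -77.4 164. ] [-66.5 -74.8 164. ] wrist@164 [461.4 -77.4 164. ] [-67.4 -75.  164. ]
hinge [ 562.7 -103.5  165. ] [ 37.1 -77.6 165. ] wrist@164 [ 561.7 -103.7  164. ] [ 36.2 -78.1 164. ]
bin [  71.9 -192.3   88. ]
bin [ -68.5 -195.6   88. ]
a [ 17.7 -59.7 153. ]
a [-18.  -57.8 153. ]
a [ 19.7  -9.6 153. ]
b [ 18.5  62.  153. ]
b [-17.4  63.4 153. ]
```

apply_moves --pt "1 -30 0 0 0 0 0" --pt "0.5 -29.5 0 0 0 0 0" --pt "0 0 0 0 0 0 0" --pt "0 0 30 0 0 0 0" --pt "0 0 30 0 0 0 0" --pt "0 0 29 0 0 0 0" --pt "0 0 0 0 0 0 0.3" --pt "0 0 0 0 0 0 1" --pt "0 0 0 0 0 0 1" --pt "0 0 0 0 0 0 1" --pt "0 0 0 0 0 0 1" --force 30

```text
time: 3.52
tool_pos: [463.2, -78.3, 144.1]
tcp_rot: [179.9, -0.2, -13.0]
ft_force: [-2.3, -4.1, 5.8]
finger_gap: 35.7
grip_force: 34.1
```

```bash
python3 - <<'E'
from h import *
where();cv2.imwrite("pics/w2.png",optics.snapshot("wrist")[:,:,::-1])
E
```

```text
3.52 box [-65.5 -75.5 144.1] rot [179.9  -0.2 -13. ] gap 35.7 F [-2.3 -4.1  5.8]
```

View pics/w2.png

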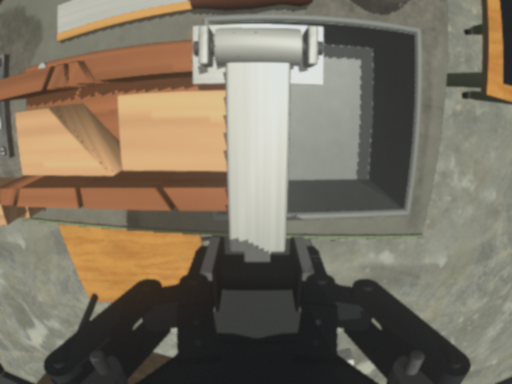

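The gripper holds the grip by its ends (gap 35.7); the bar runs up to the hinge at (265,45). Starting the arc.

apply_moves --pt "1.6 0 -18.1 0 0 0 1" --pt "4.7 0 -17.5 0 0 0 1" --pt "7.7 0 -16.4 0 0 0 1" --pt "10.4 0 -14.9 0 0 0 1" --pt "0 0 0 0 0 0 1"

```text
time: 4.2
tool_pos: [486.5, -83.7, 210.7]
tcp_rot: [179.9, -0.1, -13.0]
ft_force: [-4.9, -4.9, 1.9]
finger_gap: 35.1
grip_force: 32.3
```

```bash
python3 - <<'E'
from h import *
where()
E
```

```text
4.2 box [-41.6 -75.5 210.7] rot [ 1.799e+02 -1.000e-01 -1.300e+01] gap 35.1 F [-4.9 -4.9  1.9]
```

Following well with small forces; continue over the top.

apply_moves --pt "12.8 0 -12.8 0 0 0 1" --pt "14.9 0 -10.4 0 0 0 1" --pt "16.4 0 -7.7 0 0 0 1" --pt "17.5 0 -4.7 0 0 0 1" --pt "18.1 0 -1.6 0 0 0 1" --pt "18.1 0 1.6 0 0 0 1" --pt "17.5 0 4.7 0 0 0 1" --pt "16.4 0 7.7 0 0 0 1" --pt "14.9 0 10.4 0 0 0 1" --pt "12.8 0 12.8 0 0 0 1" --pt "8 0 11 0 0 0 1" --pt "0 0 0 0 0 0 1"

```text
time: 5.7
tool_pos: [650.8, -122.0, 199.2]
tcp_rot: [179.9, -0.2, -13.0]
ft_force: [3.1, -6.8, 4.3]
finger_gap: 35.7
grip_force: 37.6
```

```bash
python3 - <<'E'
from h import *
where();cv2.imwrite("pics/w3.png",optics.snapshot("wrist")[:,:,::-1])
E
```

```text
5.7 box [127.1 -75.9 199.2] rot [179.9  -0.2 -13. ] gap 35.7 F [ 3.1 -6.8  4.3]
```

View pics/w3.png

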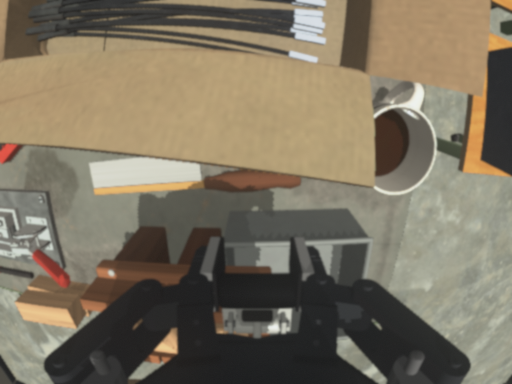

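The stop is held about 2.6 rad over; the bar is at (260,320) and the mug at (405,150) is clear. Release, rise, then go over to the infeed end.

apply_moves --pt "0 0 0 0 0 0 0.3" --pt "0 0 0 0 0 0 0.2" --pt "0 0 -20 0 0 0 0.2" --pt "0 0 -40 0 0 0 0.2" --pt "-32 -42 -10 0 0 0 1" --pt "-33 -43 0 0 0 0 1" --pt "-33 -43 0 0 0 0 1" --pt "-34 -43 0 0 0 0 1" --pt "0 0 0 0 0 0 1" --pt "0 0 0 0 0 0 1"

```text
time: 7.0
tool_pos: [559.3, 75.9, 269.6]
tcp_rot: [-180.0, -0.1, -12.9]
ft_force: [0.1, 0.7, 0.3]
finger_gap: -0.2
grip_force: 0.0
```

```bash
python3 - <<'E'
from h import *
where();c=optics.get_calibration("wrist");np.save("w4.npy",c["pose"])
w=optics.snapshot("wrist")[:,:,::-1];t=optics.snapshot("top")[130:240,180:350,::-1]
im=np.zeros((384,792,3),np.uint8);im[:,:512]=w;im[:181,512:]=cv2.resize(t,(280,181));cv2.imwrite("pics/w4.png",im)
E
```

```text
7.0 box [ -6.6  96.4 269.6] rot [-1.80e+02 -1.00e-01 -1.29e+01] gap -0.2 F [0.1 0.7 0.3]
```

View pics/w4.png

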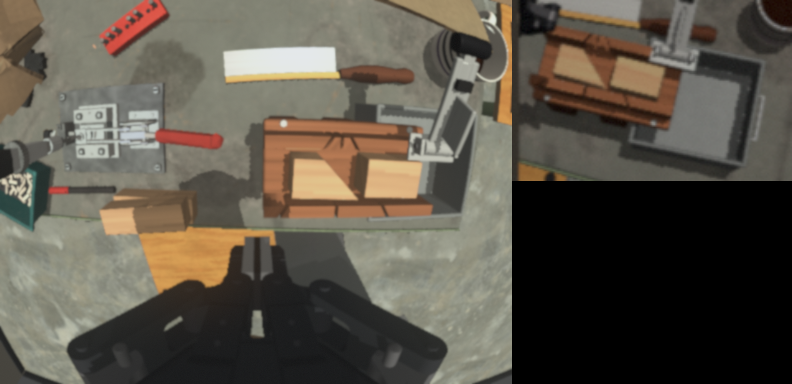

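The stop has fallen back (grip at (470,45)) and is clear. b's flat end is at (291,175) and the channel's end is at x=264. Lowering the closed fingers behind b.

apply_moves --pt "0 0 40 0 0 0 1" --pt "0 0 40 0 0 0 1" --pt "0 0 35 0 0 0 1" --pt "0 0 20 0 0 0 1" --pt "0 0 0 0 0 0 1" --pt "0 8 0 0 0 0 1" --pt "0 8 0 0 0 0 1" --pt "0 8 0 0 0 0 1" --pt "0 8 0 0 0 0 1" --pt "0 8 0 0 0 0 1" --pt "0 0 0 0 0 0 1"

```text
time: 8.48
tool_pos: [549.7, 36.2, 133.2]
tcp_rot: [180.0, 0.0, -13.0]
ft_force: [-0.1, -1.0, -0.6]
finger_gap: -0.3
grip_force: 0.0
```

```bash
python3 - <<'E'
from h import *
where()
E
```

```text
8.47 box [ -6.9  55.5 133.2] rot [180.   0. -13.] gap -0.3 F [-0.1 -1.  -0.6]
```

apply_moves --pt "0 8 0 0 0 0 1" --pt "0 8 0 0 0 0 1" --pt "0 8 0 0 0 0 1" --pt "0 8 0 0 0 0 1" --pt "0 8 0 0 0 0 1" --pt "0 8 0 0 0 0 1" --pt "0 8 0 0 0 0 1" --pt "0 8 0 0 0 0 1" --pt "0 0 0 0 0 0 1" --pt "0 0 0 0 0 0 1"

```text
time: 9.72
tool_pos: [535.5, -25.5, 133.2]
tcp_rot: [-180.0, 0.0, -13.0]
ft_force: [-0.5, 0.1, 0.3]
finger_gap: 0.1
grip_force: 0.0
```

```bash
python3 - <<'E'
from h import *
where()
w=optics.snapshot("wrist")[:,:,::-1];t=optics.snapshot("side")[140:280,210:310,::-1]
im=np.zeros((384,792,3),np.uint8);im[:,:512]=w;im[:,512:786]=cv2.resize(t,(274,384));cv2.imwrite("pics/w5.png",im)
E
```

```text
9.72 box [ -6.9  -7.8 133.2] rot [-180.    0.  -13.] gap 0.1 F [-0.5  0.1  0.3]
```

View pics/w5.png

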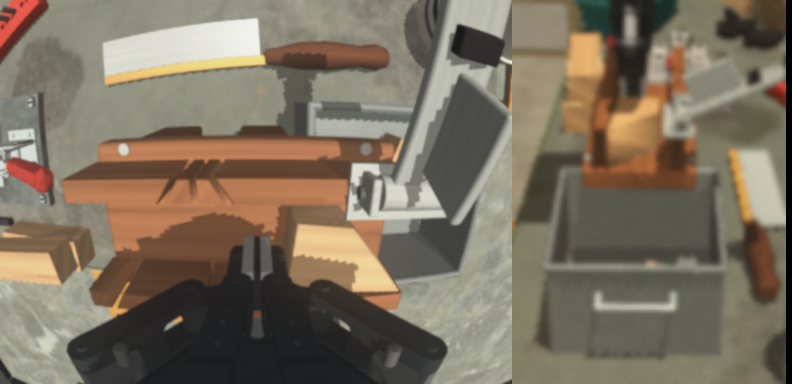

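a has dropped into the bin and b is now at (335,260) against the fingers. Pushing on.

apply_moves --pt "0 8 0 0 0 0 1" --pt "0 8 0 0 0 0 1" --pt "0 8 0 0 0 0 1" --pt "0 8 0 0 0 0 1" --pt "0 8 0 0 0 0 1" --pt "0 8 0 0 0 0 1" --pt "0 0 0 0 0 0 1" --pt "0 8 0 0 0 0 1" --pt "0 8 0 0 0 0 1" --pt "0 8 0 0 0 0 1" --pt "0 0 0 0 0 0 1" --pt "0 0 0 0 0 0 1"

```text
time: 11.32
tool_pos: [519.4, -95.7, 133.2]
tcp_rot: [-180.0, 0.0, -13.0]
ft_force: [0.5, -0.2, 0.2]
finger_gap: -0.0
grip_force: 0.0
```

```bash
python3 - <<'E'
from h import *
where()
w=optics.snapshot("wrist")[:,:,::-1];t=optics.snapshot("side")[140:280,210:310,::-1]
im=np.zeros((384,792,3),np.uint8);im[:,:512]=w;im[:,512:786]=cv2.resize(t,(274,384));cv2.imwrite("pics/w6.png",im)
E
```

```text
11.32 box [ -6.8 -79.8 133.2] rot [-180.    0.  -13.] gap -0.0 F [ 0.5 -0.2  0.2]
```

View pics/w6.png

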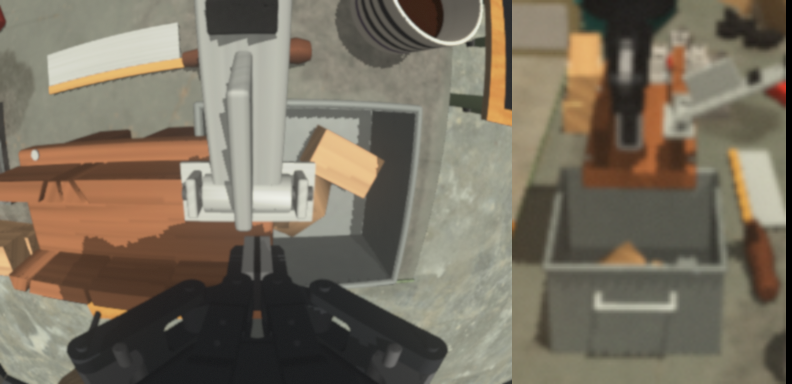

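Both offcuts lie in the bin (one at (345,160)). I'll rise and check the flipped grip's position from the wrist pictures.

apply_moves --pt "0 0 -30 0 0 0 1" --pt "0 0 -50 0 0 0 1" --pt "0 0 -50 0 0 0 0.2" --pt "15 0 -15 0 0 0 0" --pt "20 0 0 0 0 0 0" --pt "0 0 0 0 0 0 0"

```text
time: 12.18
tool_pos: [554.1, -103.4, 278.0]
tcp_rot: [-180.0, 0.0, -12.9]
ft_force: [-0.1, -0.7, -0.1]
finger_gap: 72.1
grip_force: 0.0
```

```bash
python3 - <<'E'
from h import *
where();c=optics.get_calibration("wrist");P=np.array(c["pose"])
w=optics.snapshot("wrist")
cv2.imwrite("pics/w7.png",w[:,:,::-1]);np.save("w7.npy",P)
# grip: dark blob near predicted
p=O+B@np.array([130,-76,208.5]);v=P[:3,:3].T@(p-P[:3,3]);t=np.arctan2(np.hypot(*v[:2]),v[2]);uv=v[:2]/np.hypot(*v[:2])*t*297.32+[256.73,191.22];print("pred",uv)
E
```

```text
12.18 box [ 28.7 -79.5 278. ] rot [-180.     0.   -12.9] gap 72.1 F [-0.1 -0.7 -0.1]
pred [252.08763323  68.03206987]
```

View pics/w7.png

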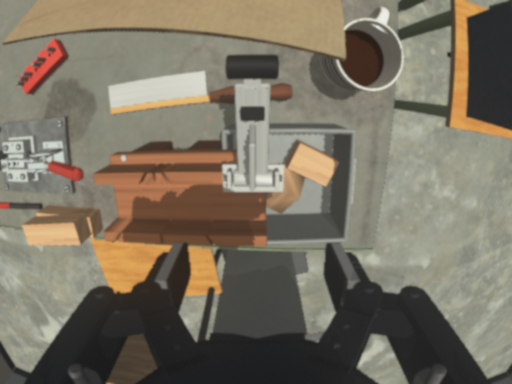

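The grip is at (252,67), exactly as predicted for box (130,-76,208). Going to grasp it.

apply_moves --pt "30 -1 0 0 0 0 0" --pt "35 -1.5 0 0 0 0 0" --pt "36 -1 0 0 0 0 0" --pt "0 0 0 0 0 0 0" --pt "0 0 40 0 0 0 0" --pt "0 0 30 0 0 0 0" --pt "0 0 20 0 0 0 0" --pt "0 0 0 0 0 0 0.3" --pt "0 0 0 0 0 0 1" --pt "0 0 0 0 0 0 1" --pt "0 0 0 0 0 0 1" --pt "0 0 0 0 0 0 1" --force 30

```text
time: 13.72
tool_pos: [653.7, -122.9, 190.5]
tcp_rot: [-180.0, -0.2, -13.0]
ft_force: [-1.6, 1.3, 7.4]
finger_gap: 35.5
grip_force: 33.7
```

```bash
python3 - <<'E'
from h import *
where()
E
```

```text
13.72 box [130.2 -76.  190.5] rot [-180.    -0.2  -13. ] gap 35.5 F [-1.6  1.3  7.4]
```

Gripped (gap 35.5). Swinging back.

apply_moves --pt "-4 0 -8 0 0 0 1" --pt "-10.4 0 -14.9 0 0 0 1" --pt "-12.8 0 -12.8 0 0 0 1" --pt "-14.9 0 -10.4 0 0 0 1" --pt "-16.4 0 -7.7 0 0 0 1" --pt "-17.5 0 -4.7 0 0 0 1" --pt "-18.1 0 -1.6 0 0 0 1" --pt "-18.1 0 1.6 0 0 0 1" --pt "-17.5 0 4.7 0 0 0 1" --pt "-16.4 0 7.7 0 0 0 1" --pt "-14.9 0 10.4 0 0 0 1" --pt "0 0 0 0 0 0 1"

```text
time: 15.22
tool_pos: [494.9, -85.9, 224.6]
tcp_rot: [-180.0, 0.0, -12.9]
ft_force: [-2.3, 3.9, 5.2]
finger_gap: 35.6
grip_force: 32.5
```

```bash
python3 - <<'E'
from h import *
where()
E
```

```text
15.22 box [-32.9 -75.7 224.6] rot [-180.     0.   -12.9] gap 35.6 F [-2.3  3.9  5.2]
```

apply_moves --pt "-12.8 0 12.8 0 0 0 1" --pt "-10.4 0 14.9 0 0 0 1" --pt "-7.7 0 16.4 0 0 0 1" --pt "-4.7 0 17 0 0 0 1" --pt "-1 0 15 0 0 0 1" --pt "0 0 4 0 0 0 1" --pt "0 0 0 0 0 0 1"

```text
time: 16.1
tool_pos: [459.0, -77.5, 143.7]
tcp_rot: [-179.9, 0.2, -12.9]
ft_force: [-6.2, 6.6, 3.3]
finger_gap: 35.5
grip_force: 44.9
```

```bash
python3 - <<'E'
from h import *
where()
E
```

```text
16.1 box [-69.7 -75.6 143.7] rot [-179.9    0.2  -12.9] gap 35.5 F [-6.2  6.6  3.3]
```

Down. Release, rise and look.

apply_moves --pt "0 0 0 0 0 0 0.3" --pt "0 0 0 0 0 0 0" --pt "0 0 0 0 0 0 0" --pt "0 0 -20 0 0 0 0" --pt "0 0 -40 0 0 0 0" --pt "0 0 -40 0 0 0 0" --pt "0 40 -10 0 0 0 0" --pt "0 40 0 0 0 0 0" --pt "0 0 0 0 0 0 0" --pt "0 0 0 0 0 0 0"

```text
time: 17.35
tool_pos: [442.2, -156.2, 253.7]
tcp_rot: [-180.0, 0.0, -13.0]
ft_force: [-0.8, -0.2, 0.3]
finger_gap: 85.3
grip_force: 0.0
```

```bash
python3 - <<'E'
from h import *
where()
w=optics.snapshot("wrist")[:,:,::-1];t=optics.snapshot("side")[140:280,210:310,::-1]
im=np.zeros((384,792,3),np.uint8);im[:,:512]=w;im[:,512:786]=cv2.resize(t,(274,384));cv2.imwrite("pics/w8.png",im)
E
```

```text
17.35 box [ -68.4 -156.1  253.7] rot [-180.    0.  -13.] gap 85.3 F [-0.8 -0.2  0.3]
```

View pics/w8.png

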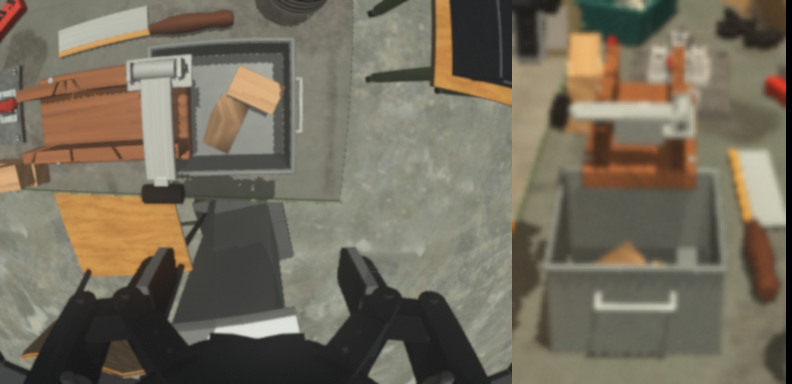

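The stop is flat across the box (grip at (163,193)). Both offcuts lie in the bin, around (225,120) and (255,90), and the bin is upright.

```bash
python3 -c "
from bench import r
print(r.hand_in())"
```

```text
the job is handed in; nothing more can be done
None
```

The job is handed in after about 17 s of robot time: the last camera views showed both offcuts in the upright scrap bin and the stop back down across the box, with the gripper clear; the hand-in call returned no verdict.

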